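# Seat the stopper and snap the cap onto a vial

### The job

First press the half-inserted grey rubber stopper fully home in the vial on the sprung stand, while the orange snap cap is still lying aside. Then pick up the cap, set it straight over the neck and press it down until it clicks past the nubs and sits flush on the white collar, never pushing the sprung platform right to the bottom. Keep pressing after the click: the program finishes while still holding the cap down, fingers on it and the sprung platform kept clearly depressed, about half its travel; leave the petri dish and the blue-capped vial where they stand.

Things in the scene. Friction and masses are not known exactly. Their poses are not given: they have to be found in the camera images.
- seat (a point): Centre of the top face of the white collar (ring, diameter 41 mm) round the foot of the vial's neck, on the vial's upright axis; z up. The cap's lower rim lands on this face. 83 mm above the bench with the platform at rest; sinks with it. The glass vial (body diameter 44 mm) is clamped on a sprung round platform over a grey square base (96 x 96 x 13 mm) fixed to the bench.
- neck_rim (a point): Centre of the neck's rim, on the vial's axis, 22 mm above the collar face. The neck is 26 mm in diameter up to 14.5 mm above the collar, then tapers to 18 mm at the rim; smooth glass.
- nubs (a point): Point on the vial's axis, 7.5 mm above the collar face, level with three sprung round steel nubs that stick out 3.5 mm from the neck. A cap meets them when its lower rim is about 12 mm above the collar; forcing it past takes 7 to 11 N, then at about 7 mm the force drops and the nubs draw it down; follow down until the rim meets the collar.
- stopper_top (a point): Centre of the flat top of the grey rubber stopper (flange diameter 18 mm, 3 mm thick) in the vial's neck, z up. Fully home it lies 25 mm above the collar face; at the start 30 to 33 mm above it.
- stopper (a joint): How far the stopper has been pushed in, m: 0 to 0.008; 0.008 is fully home (flange on the neck's rim). Starts at 0 to 0.003. It slides against about 5 N of friction and stays where it is left.
- platform (a joint): How far the sprung platform is pressed down, m: 0 at rest, 0.013 is the bottom stop. It needs about 1 N to start and 2 N for each further mm (5 mm is about 11 N), and springs back up. When the cap clicks the platform jumps up a little if the hand stays still.
- cap_center (a point): Centre (half-way up) of the loose orange snap cap: ribbed, round, 40 mm outer diameter, 31 mm high, 30 g, closed top with a white disc, open below; z is its axis. It stands open side down on the bench. Lip round its mouth: 29 mm inner diameter (1.5 mm radial clearance on the neck); bore above: 35 mm wide, 27 mm deep from the rim. Seated, this point is 15.5 mm above the seat point.
- petri_center (a point): Centre (half-way up) of a closed petri dish, diameter 68 mm, 15 mm high, loose; a bystander that may change places with the cap.
- blue_vial_center (a point): Centre (half-way up) of a loose specimen vial with a blue cap, diameter 23 mm, 60 mm high, upright; a bystander that may change places with the cap.
Things that resemble listed ones, but are neither listed nor needed, are in the scene too. What is meant by the part that bears cap_center is not pink or red, and is the larger of those in its own colour.

How it is judged:
By the outcome, as a careful person would: the job done as asked, in the order asked, and still so for the second after the job is handed in, while the arm keeps its last pose, push and grip.
It also fails if it takes over 69 s, if anything falls off the work surface, if the arm or the gripper's body presses on something with over 40 N, if the wrist force passes 120 N, or if a joint passes its speed limit or range.

### The arm

A 6-joint arm with a two-finger parallel gripper is mounted at the origin on a cart in front of the work surface, level with it; the furniture and walls round the work are solid. World frame = base frame: x ahead of the robot, y to its left, z up, the work surface at z = 0. Lengths are in m, angles in rad, forces in N, time in s.
With the tool pointing down it reaches from about 0.375 to 0.825 m from the base axis. Payload 5.5 kg.
Tool frame: the origin (TCP) lies midway between the tips of the shut fingers; the grasp point (between the pads) lies manip.grasp_offset behind it (manip.grasp_offset is the distance from the TCP to the grasp point, in m); z points along the fingers, y is the line along which they close (so a half turn about z gives the same grasp; the last joint's range is limited). The gripper opens to 85 mm and grips with 20 to 120 N. Pads are 22 mm wide; open, the fingers measure 114 mm over their backs; the gripper's body (76 mm by 85 mm) begins 54 mm behind the grasp point. The pads swing forward as they close: fully open they stand 13 mm farther back than shut.
Start: joints at [-1.178, 0.314, -0.047, 1.21, 0, 1.571], TCP at [0.23, -0.554, 0.231] pointing down, gripper open.
Joint ranges: [-2.67, 2.67], [-0.69, 1.73], [-1.03, 1.25], [-2.08, 2.16], [-1.42, 1.45], [-3.14, 3.14]. Speed limits (rad/s): [2.39, 2.39, 3.01, 3.14, 3.14, 3.14].

### API

Orientations are given as a rotation vector (axis times angle).
In Python, from rig import manip, camera, hand_in, boxes_of, place_of gives the robot as it stands.
- The arm moves only by the shell command python3 -m creep 'ROWS'. ROWS is JSON, a list of rows, each an object with "fingers": the finger opening in m, from 0 to 0.0854; "slide": the shift along the tool's x, y, z in m, a list of three; "rot": the turn, a rotation vector about the tool's x, y, z in rad, a list of three. A call has 1 to 20 rows; each row is the pose to reach, as a shift and turn from the pose commanded when the call began, along the tool's axes at that moment; what a row does not reach only later rows make up. A row lasts 1/8 s, in which the tool goes at most 62.5 mm and 10.7 degrees, less where a joint would pass 70% of its speed; a pose out of reach is approached as far as the arm can. A call with a gripper value outside its range is refused whole. The fingers move at their own pace and stop on an object; the grip force is fixed at half the most. Time passes only in rows, so rows that repeat a pose let the fingers close. It gives the time, the measured TCP pose, the force, the opening and the grip force at its end, in the units of the state.
- manip.read_state(): the state, without advancing time (a new reading comes with each control period).
- camera(name): name is "scene" or "top" or "wrist"; returns a dict with "pixels" (420x560x3 uint8, red, green, blue), "fx", "fy", "cx", "cy" (pixels), "k1" (the pictures are not rectified: a ray, as slopes to the right and down, at radius r is drawn at 1 + k1 r^2 times it, then the intrinsics apply), "world_to_cam" (4x4, takes a point from world to camera coordinates). Camera axes: x right, y up, looking along -z (the intrinsics and any distortion apply to the point x, -y, -z); pixel columns grow to the right and rows downward; lengths in m; the calibration is good to about 2 mm. A picture is of the moment at which its call begins. There is no depth.
- hand_in(): hands the job in; it is judged then, once.
Trained networks look in the newest picture that a camera, given by its name, has taken for a name from the list of things; names that differ only in an ending like _2 or _b are one class to them, and where a whole thing is asked for, a point or a joint stands for the part that bears it (a point fixed in the world has none). Each returns a list of dicts, best first, with "p" (0 to 1); they miss things now and then, are a little off and sometimes report something else, mostly with a low value. They report only what shows in the picture. A call takes as long as a camera call. They do not tell look-alikes from the thing itself.
- boxes_of(target, camera): "uv" ([column, row] in pixels, amid what is visible of it).
- place_of(target, camera): "uv" ([column, row] in pixels: a listed point, or the origin of a listed thing).
The state is a dict: "t": time; "joint_pos": joint angles; "qvel": joint speeds; "effort": joint torques, N m; "position": TCP position; "tool_rot": TCP orientation; "force": force on the tool from outside, world axes, zero at the start; "wrist_torque": the same for the moment, N m; "width": opening from 0.0 (shut) to 1.0 (fully open); "grasp_force": force on a finger pad.
Only numpy, scipy, OpenCV 4.12 (cv2) and the standard library are available. Lean on these libraries where they do the work, as an engineer would, in place of code of your own. Each camera call takes 0.05 s, during which the arm holds its last target. There are 200 camera calls.

## Working session

There is one attempt and no reset: what is moved stays moved. The work goes in short steps, Python scripts to look and compute and a shell command to move; the robot and the scene stay as the last step left them, time stands still between calls to the robot, and variables do not carry over. Pictures are saved under pics/ and viewed, at most 10 in all, crops included, and the job is handed in when it is done.

```bash
ls; mkdir -p pics
cat > h.py <<'E'
import numpy as np, cv2
from rig import manip, camera, hand_in, boxes_of, place_of
def ray(c,uv):
    d=np.array([(uv[0]-c['cx'])/c['fx'],(uv[1]-c['cy'])/c['fy']]); s=d.copy()
    for _ in range(20): s=d/(1+c['k1']*(s@s))
    M=np.array(c['world_to_cam']); R=M[:3,:3]; o=-R.T@M[:3,3]
    v=R.T@np.array([s[0],-s[1],-1]); return o,v/np.linalg.norm(v)
def atz(c,uv,z):
    o,v=ray(c,uv); return o+v*(z-o[2])/v[2]
def tri(L):
    A=np.zeros((3,3));b=np.zeros(3)
    for c,uv in L:
        o,v=ray(c,uv);P=np.eye(3)-np.outer(v,v);A+=P;b+=P@o
    p=np.linalg.solve(A,b)
    return p,[np.linalg.norm((np.eye(3)-np.outer(v,v))@(p-o)) for o,v in [ray(c,u) for c,u in L]]
def proj(c,p):
    q=np.array(c['world_to_cam'])@np.r_[p,1]; s=np.array([q[0],-q[1]])/-q[2]; s=s*(1+c['k1']*(s@s))
    return np.array([s[0]*c['fx']+c['cx'],s[1]*c['fy']+c['cy']])
E
python3 - <<'E'
from h import *
C={n:camera(n) for n in('scene','top')}
cv2.imwrite('pics/a.png',cv2.resize(C['scene']['pixels'][:,:,::-1],(800,600)))
cv2.imwrite('pics/b.png',cv2.resize(C['top']['pixels'][:,:,::-1],(800,600)))
for n in C:
  print(n,C[n]['k1'],C[n]['fx'])
  for t in('seat','stopper_top','cap_center','neck_rim','petri_center','blue_vial_center'):
    print(t,[(np.round(d['uv'],1).tolist(),round(d['p'],2)) for d in place_of(t,n)])
print(manip.grasp_offset,manip.read_state())
E
```

```text
pics
scene -0.14892061453541597 473.1973670274197
seat [([208.2, 193.5], 0.87), ([206.4, 177.4], 0.49)]
stopper_top [([205.0, 177.7], 0.4)]
cap_center [([305.4, 264.4], 0.83), ([326.0, 243.4], 0.78), ([277.7, 233.2], 0.7), ([364.0, 233.8], 0.55)]
neck_rim [([205.3, 179.0], 0.89)]
petri_center [([343.6, 320.7], 0.67)]
blue_vial_center [([240.7, 262.3], 0.6)]
top -0.09488548184876568 523.4957552793137
seat [([218.9, 198.7], 0.75)]
stopper_top [([373.4, 259.3], 0.59), ([220.0, 195.3], 0.47)]
cap_center [([348.7, 165.9], 0.67), ([324.0, 219.6], 0.57), ([330.0, 186.5], 0.55)]
neck_rim [([216.5, 197.0], 0.78)]
petri_center [([371.2, 260.3], 0.62)]
blue_vial_center [([284.1, 243.8], 0.41), ([217.1, 195.3], 0.24)]
0.0187 {'t': 0.7, 'joint_pos': array([-1.17799764e+00,  3.13487223e-01, -4.71000861e-02,  1.21019571e+00,
       -5.38324409e-05,  1.57081281e+00]), 'qvel': array([-0.00063439, -0.0014498 ,  0.00096974, -0.00095934, -0.00012817,
        0.00023177]), 'effort': array([ 1.11031186e-03, -5.39289200e+01,  3.39983225e+01,  1.37902716e-03,
        2.28835984e-04, -5.22238466e-06]), 'position': array([ 0.22964815, -0.55431007,  0.23130712]), 'tool_rot': array([ 3.08117925e+00,  6.13017779e-01, -7.88527592e-05]), 'force': array([-0.31441726, -0.03517986, -0.49632079]), 'wrist_torque': array([-0.01952701, -0.0376103 , -0.00287902]), 'grasp_force': 0.0, 'width': 1.0014873520358196}
```

View pics/a.png

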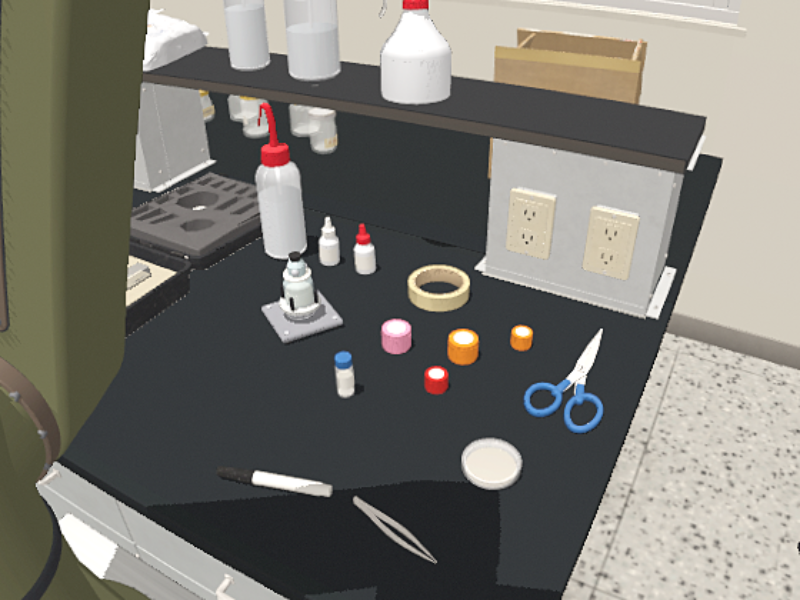

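View pics/b.png

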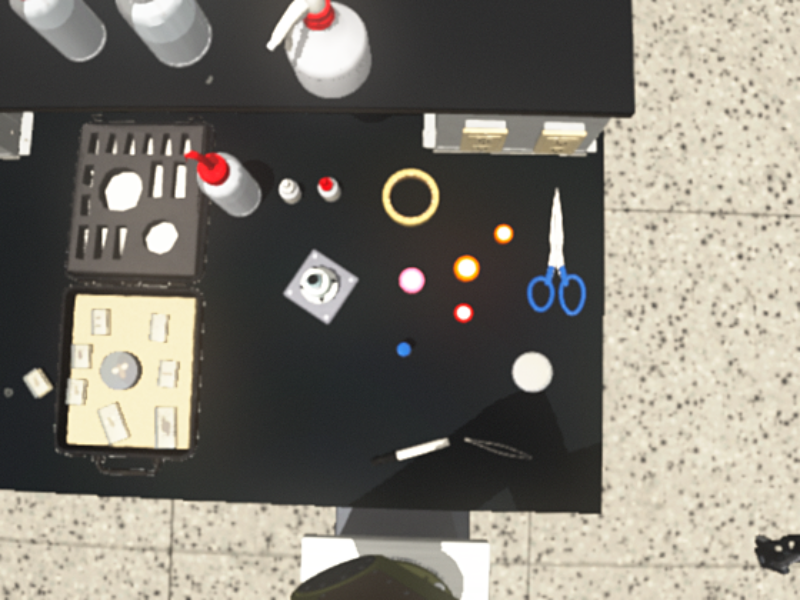

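The caps (560-px scale): pink (277,234), red (305,264), large orange (325,243) and small orange (365,236) in scene; large orange in top is (326,188). I choose the larger orange one, checked in a crop.

Run:
```python
from h import *
C={n:camera(n) for n in('scene','top')}
s,t=C['scene'],C['top']
a=cv2.resize(s['pixels'][210:290,250:390],(800,457),interpolation=3)
cv2.imwrite('pics/c.png',a[:,:,::-1])
print('cap',tri([(s,(326,243.4)),(t,(330,186.5))]))
print('seat',tri([(s,(208.2,193.5)),(t,(218.9,198.7))]))
print('rim',tri([(s,(205.3,179)),(t,(216.5,197))]))
print('petri',tri([(s,(343.6,320.7)),(t,(371.2,260.3))]))
print('blue',tri([(s,(240.7,262.3)),(t,(284.1,243.8))]))
for n in C:
  hsv=cv2.cvtColor(C[n]['pixels'],cv2.COLOR_RGB2HSV)
  m=cv2.inRange(hsv,(8,150,120),(22,255,255))
  k,_,st,ce=cv2.connectedComponentsWithStats(m)
  print(n,[(st[i].tolist()) for i in range(1,k) if st[i][4]>30])
```

```text
cap (array([ 0.61526001, -0.11415097,  0.01517855]), [np.float64(0.0033027788270272875), np.float64(0.0033027788270272563)])
seat (array([0.57493731, 0.14285069, 0.07695899]), [np.float64(0.0030157912039858554), np.float64(0.0030157912039858394)])
rim (array([0.57423717, 0.14424972, 0.11171111]), [np.float64(0.0020018364910336073), np.float64(0.0020018364910336928)])
petri (array([ 0.44028289, -0.22102964,  0.01676063]), [np.float64(0.001214556198784334), np.float64(0.0012145561987842494)])
blue (array([ 0.4722938 , -0.00710712,  0.03050336]), [np.float64(0.0022494747182817674), np.float64(0.0022494747182818316)])
scene [[357, 227, 16, 19, 184], [313, 230, 22, 26, 374]]
top [[346, 157, 14, 14, 79], [317, 179, 19, 18, 117]]
```

View pics/c.png

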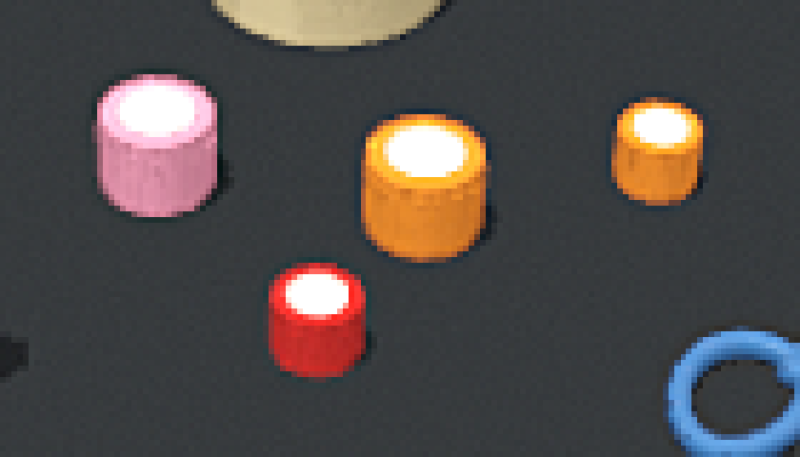

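Crop (424,187) is the larger orange cap (324,243 in the scene picture). First I work out the move to hover over the stopper.

```bash
cat >> h.py <<'E'
from scipy.spatial.transform import Rotation as Ro
def go(p,psi=None):
    "rows' slide, rot to reach TCP p with tool straight down, tool-x yaw psi (from measured pose)"
    s=manip.read_state(); R=Ro.from_rotvec(s['tool_rot']); M=R.as_matrix()
    x=M[:,0]; cur=np.arctan2(x[1],x[0]); psi=cur if psi is None else psi
    T=Ro.from_euler('z',psi)*Ro.from_euler('x',np.pi)
    print('yaw',round(cur,3),'slide',np.round(M.T@(np.array(p)-s['position']),4).tolist(),'rot',np.round((R.inv()*T).as_rotvec(),4).tolist())
E
python3 - <<'E'
from h import *
go([.574,.143,.23],.893)
E
```

```text
yaw 0.393 slide [0.585, -0.5124, 0.0013] rot [-0.0, -0.0, -0.5003]
```

```bash
python3 -m creep '[{"fingers":0,"slide":[0.585,-0.512,0],"rot":[0,0,-0.5]},{"fingers":0,"slide":[0.585,-0.512,0],"rot":[0,0,-0.5]},{"fingers":0,"slide":[0.585,-0.512,0],"rot":[0,0,-0.5]},{"fingers":0,"slide":[0.585,-0.512,0],"rot":[0,0,-0.5]},{"fingers":0,"slide":[0.585,-0.512,0],"rot":[0,0,-0.5]},{"fingers":0,"slide":[0.585,-0.512,0],"rot":[0,0,-0.5]},{"fingers":0,"slide":[0.585,-0.512,0],"rot":[0,0,-0.5]},{"fingers":0,"slide":[0.585,-0.512,0],"rot":[0,0,-0.5]},{"fingers":0,"slide":[0.585,-0.512,0],"rot":[0,0,-0.5]},{"fingers":0,"slide":[0.585,-0.512,0],"rot":[0,0,-0.5]},{"fingers":0,"slide":[0.585,-0.512,0],"rot":[0,0,-0.5]},{"fingers":0,"slide":[0.585,-0.512,0],"rot":[0,0,-0.5]},{"fingers":0,"slide":[0.585,-0.512,0],"rot":[0,0,-0.5]},{"fingers":0,"slide":[0.585,-0.512,0],"rot":[0,0,-0.5]},{"fingers":0,"slide":[0.585,-0.512,0],"rot":[0,0,-0.5]},{"fingers":0,"slide":[0.585,-0.512,0],"rot":[0,0,-0.5]},{"fingers":0,"slide":[0.585,-0.512,0],"rot":[0,0,-0.5]}]'
python3 - <<'E'
from h import *
w=camera('wrist'); s=manip.read_state()
print(s['joint_pos'],s['position'],s['force'],s['t'])
M=np.array(w['world_to_cam']); print('cam',-M[:3,:3].T@M[:3,3],w['k1'],w['fx'])
for t in('seat','stopper_top','neck_rim'):
    print(t,[(np.round(d['uv'],1).tolist(),round(d['p'],2)) for d in place_of(t,'wrist')])
print(proj(w,s['position']),proj(w,[.574,.143,.11]))
cv2.imwrite('pics/d.png',cv2.resize(w['pixels'][:,:,::-1],(800,600)))
E
```

```text
t: 2.92
position: [0.574, 0.1417, 0.2316]
tool_rot: [2.835, 1.354, 0.0]
force: [-0.3, -0.8, -0.8]
width: -0.002
grasp_force: 0.0
[ 2.42239112e-01  2.96617171e-01 -6.93742174e-02  1.20453256e+00
 -1.16083230e-05  2.49222950e+00] [0.57400253 0.14182702 0.23157736] [0.03187235 0.49458365 0.58686902] 2.975
cam [0.62368409 0.20290749 0.37442266] -0.06087191385350334 375.5176660396216
seat [([278.5, 192.6], 0.57)]
stopper_top [([279.4, 205.2], 0.91)]
neck_rim [([280.5, 197.9], 0.83)]
[274.17580071 284.99519141] [273.34794791 202.55530254]
```

View pics/d.png

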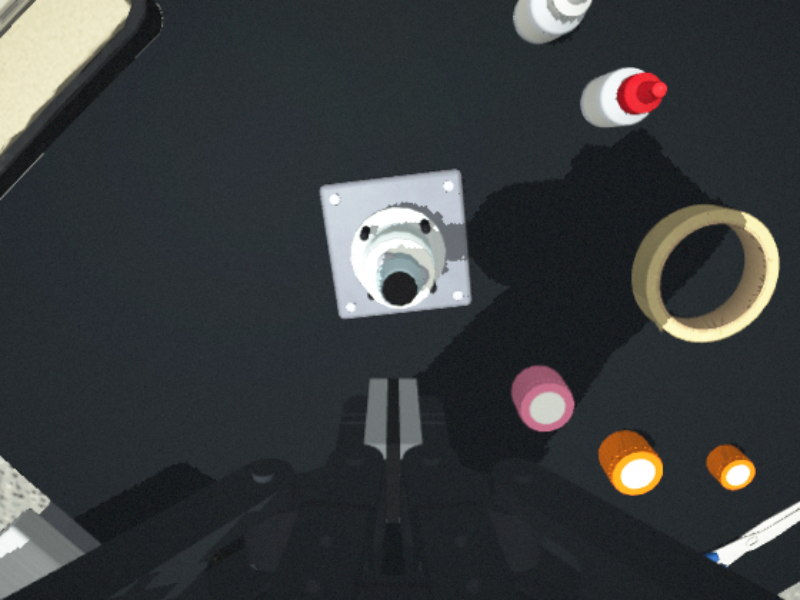

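The wrist view shows the stopper's black top at about (280,202) in native pixels and the shut finger tips at (275,265).

Run:
```python
from h import *
C={n:camera(n) for n in('scene','top','wrist')}
for n,z,uvs in(('scene',.115,[(205,177.7),(206.5,180)]),('top',.115,[(220,195.3)]),('wrist',.115,[(280,202.4),(279.4,205.2)]),('wrist',.105,[(280.5,197.9)]),('wrist',.083,[(278.5,192.6)]),('top',.105,[(216.5,197)]),('top',.083,[(218.9,198.7)]),('scene',.083,[(208.2,193.5)]),('scene',.105,[(205.3,179)])):
    print(n,z,[atz(C[n],u,z).round(4)[:2] for u in uvs])
# black disc in wrist
p=C['wrist']['pixels'].max(2); m=(p[180:222,255:305]<40).astype(np.uint8)
k,_,st,ce=cv2.connectedComponentsWithStats(m)
print([(st[i].tolist(),(ce[i]+[255,180]).round(1)) for i in range(1,k) if st[i][4]>20])
# base plate corners screws: base outline centroid
w=C['wrist']; g=cv2.cvtColor(w['pixels'],cv2.COLOR_RGB2GRAY)
m=(g>110).astype(np.uint8); k,l,st,ce=cv2.connectedComponentsWithStats(m)
i=max((i for i in range(1,k) if 200<ce[i][0]<340 and 120<ce[i][1]<230),key=lambda i:st[i][4])
r=cv2.minAreaRect(np.argwhere(l==i)[:,::-1].astype(np.float32)); print(r)
print('base', np.mean([atz(w,u,.013) for u in cv2.boxPoints(r)],0))
```

```text
scene 0.115 [array([0.5749, 0.1426]), array([0.5689, 0.1344])]
top 0.115 [array([0.5767, 0.1375])]
wrist 0.115 [array([0.5789, 0.142 ]), array([0.5773, 0.1407])]
wrist 0.105 [array([0.5797, 0.1422])]
wrist 0.083 [array([0.5776, 0.1416])]
top 0.105 [array([0.5738, 0.1468])]
top 0.083 [array([0.5724, 0.1444])]
scene 0.083 [array([0.5691, 0.1341])]
scene 0.105 [array([0.5843, 0.1501])]
[([14, 11, 23, 23, 399], array([280.1, 202.6]))]
((278.37384033203125, 171.61514282226562), (95.51476287841797, 99.48627471923828), 83.1572265625)
base [0.57853395 0.14190205 0.013     ]
```

Run:
```python
from h import *
go([.578,.142,.12])
```

```text
yaw 0.893 slide [0.002, 0.0034, 0.1114] rot [0.0, -0.0, -0.0]
```

```bash
python3 -m creep '[{"fingers":0,"slide":[0.002,0.0034,0.05],"rot":[0,0,0]},{"fingers":0,"slide":[0.002,0.0034,0.1],"rot":[0,0,0]},{"fingers":0,"slide":[0.002,0.0034,0.111],"rot":[0,0,0]},{"fingers":0,"slide":[0.002,0.0034,0.113],"rot":[0,0,0]},{"fingers":0,"slide":[0.002,0.0034,0.115],"rot":[0,0,0]},{"fingers":0,"slide":[0.002,0.0034,0.117],"rot":[0,0,0]},{"fingers":0,"slide":[0.002,0.0034,0.119],"rot":[0,0,0]},{"fingers":0,"slide":[0.002,0.0034,0.119],"rot":[0,0,0]}]'
python3 - <<'E'
from h import *
w=camera('wrist'); cv2.imwrite('pics/e.png',cv2.resize(w['pixels'][120:360,140:420],(700,600),interpolation=3)[:,:,::-1])
print(manip.read_state()['force'])
E
```

```text
t: 4.28
position: [0.579, 0.1423, 0.1133]
tool_rot: [2.833, 1.356, 0.003]
force: [1.1, 0.3, 3.2]
width: 0.001
grasp_force: 1.8
[1.63333078 0.3634078  3.27287747]
```

View pics/e.png

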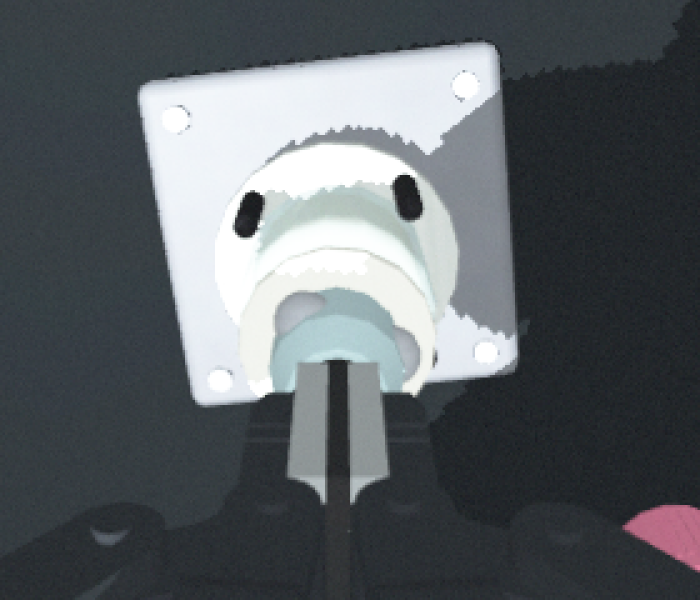

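The tips sit on the stopper (tip at crop 338,365, centred on the neck) with 3 N of contact force. I continue pressing.

```bash
python3 -m creep '[{"fingers":0,"slide":[0,0,0.002],"rot":[0,0,0]},{"fingers":0,"slide":[0,0,0.004],"rot":[0,0,0]},{"fingers":0,"slide":[0,0,0.006],"rot":[0,0,0]},{"fingers":0,"slide":[0,0,0.007],"rot":[0,0,0]},{"fingers":0,"slide":[0,0,0.007],"rot":[0,0,0]}]'
```

```text
t: 4.95
position: [0.579, 0.1423, 0.1058]
tool_rot: [2.833, 1.356, 0.003]
force: [2.9, 0.7, 5.4]
width: -0.0
grasp_force: 2.6
```

```bash
python3 -m creep '[{"fingers":0,"slide":[0,0,0.002],"rot":[0,0,0]},{"fingers":0,"slide":[0,0,0.003],"rot":[0,0,0]},{"fingers":0,"slide":[0,0,0.003],"rot":[0,0,0]}]'
```

```text
t: 5.32
position: [0.579, 0.1423, 0.1035]
tool_rot: [2.833, 1.356, 0.003]
force: [0.8, -0.0, 10.3]
width: 0.002
grasp_force: 4.9
```

```bash
python3 -m creep '[{"fingers":0,"slide":[0,0,0.001],"rot":[0,0,0]},{"fingers":0,"slide":[0,0,0.001],"rot":[0,0,0]},{"fingers":0,"slide":[0,0,-0.05],"rot":[0,0,0]},{"fingers":0,"slide":[0,0,-0.1],"rot":[0,0,0]},{"fingers":0,"slide":[0,0,-0.1],"rot":[0,0,0]}]'
python3 - <<'E'
from h import *
w=camera('wrist')
p=w['pixels'].max(2); m=(p[150:260,230:330]<45).astype(np.uint8)
k,_,st,ce=cv2.connectedComponentsWithStats(m)
for i in range(1,k):
  if st[i][4]>100: print(st[i],ce[i]+[230,150],atz(w,ce[i]+[230,150],.108))
go([.565,-.14,.22],2.356); go([.615,-.114,.22],2.356)
E
```

```text
t: 5.95
position: [0.58, 0.1425, 0.2061]
tool_rot: [2.833, 1.356, 0.009]
force: [0.2, -0.7, -0.6]
width: -0.001
grasp_force: 0.0
[ 95   5   5  38 149] [327.38255034 173.08724832] [0.62507546 0.14267958 0.108     ]
[ 31  55  25  22 422] [273.44075829 215.60663507] [0.57924629 0.14212276 0.108     ]
[ 73  84  27  26 372] [320.55913978 250.22849462] [0.58881485 0.10167836 0.108     ]
yaw 0.893 slide [-0.2283, 0.1664, -0.0166] rot [0.0024, -0.0004, -1.4632]
yaw 0.893 slide [-0.1767, 0.189, -0.0165] rot [0.0024, -0.0004, -1.4632]
```

```bash
python3 -m creep '[{"fingers":0.065,"slide":[-0.177,0.189,-0.015],"rot":[0,0,-1.463]},{"fingers":0.065,"slide":[-0.177,0.189,-0.015],"rot":[0,0,-1.463]},{"fingers":0.065,"slide":[-0.177,0.189,-0.015],"rot":[0,0,-1.463]},{"fingers":0.065,"slide":[-0.177,0.189,-0.015],"rot":[0,0,-1.463]},{"fingers":0.065,"slide":[-0.177,0.189,-0.015],"rot":[0,0,-1.463]},{"fingers":0.065,"slide":[-0.177,0.189,-0.015],"rot":[0,0,-1.463]},{"fingers":0.065,"slide":[-0.177,0.189,-0.015],"rot":[0,0,-1.463]},{"fingers":0.065,"slide":[-0.177,0.189,-0.015],"rot":[0,0,-1.463]},{"fingers":0.065,"slide":[-0.177,0.189,-0.015],"rot":[0,0,-1.463]},{"fingers":0.065,"slide":[-0.177,0.189,-0.015],"rot":[0,0,-1.463]}]'
python3 - <<'E'
from h import *
w=camera('wrist'); cv2.imwrite('pics/f.png',cv2.resize(w['pixels'][:,:,::-1],(800,600)))
print([(np.round(d['uv'],1).tolist(),round(d['p'],2),atz(w,d['uv'],.0155).round(4)) for d in place_of('cap_center','wrist')])
hsv=cv2.cvtColor(w['pixels'],cv2.COLOR_RGB2HSV)
m=cv2.inRange(hsv,(0,0,200),(180,80,255))
k,_,st,ce=cv2.connectedComponentsWithStats(m)
for i in range(1,k):
  if 40<st[i][4]<3000: print(st[i],ce[i],atz(w,ce[i],.031).round(4))
s=manip.read_state();print(s['width'],s['joint_pos'][5])
E
```

```text
t: 7.25
position: [0.6135, -0.1142, 0.216]
tool_rot: [-1.206, -2.898, 0.001]
force: [-0.8, 0.4, 0.1]
width: 0.759
grasp_force: 0.0
[([335.7, 84.2], 0.86, array([ 0.592 , -0.0161,  0.0155])), ([275.8, 171.0], 0.72, array([ 0.6093, -0.1077,  0.0155])), ([281.0, 260.3], 0.67, array([ 0.677 , -0.1685,  0.0155])), ([225.9, 112.2], 0.64, array([ 0.5402, -0.1011,  0.0155]))]
[ 316   58   46   49 1750] [338.55428571  81.85885714] [ 0.5908 -0.015   0.031 ]
[211 103  22  22 348] [221.61781609 113.00287356] [ 0.5389 -0.1023  0.031 ]
[ 397  144   99   98 2408] [445.6532392 190.3916113] [ 0.7294 -0.0088  0.031 ]
[265 164  30  29 680] [279.55588235 178.06323529] [ 0.6139 -0.1076  0.031 ]
[  0 222  48  43 378] [ 23.4973545  245.03174603] [ 0.4833 -0.3294  0.031 ]
[  0 255  18  11  67] [ 10.34328358 258.56716418] [ 0.4815 -0.3519  0.031 ]
[272 257  16  16 134] [279.37313433 264.02985075] [ 0.6734 -0.1674  0.031 ]
[  38  261   92   81 2149] [ 80.41647278 306.06886924] [ 0.5634 -0.3445  0.031 ]
[  3 263  34  20 214] [ 21.57943925 271.73364486] [ 0.4977 -0.3559  0.031 ]
[ 462  264   88   92 1736] [503.68317972 307.43894009] [ 0.8734 -0.0406  0.031 ]
[ 22 276  28  23 177] [ 36.18079096 288.25988701] [ 0.5188 -0.3608  0.031 ]
[ 196  281   74   75 1237] [225.73807599 317.12368634] [ 0.6768 -0.2478  0.031 ]
[ 10 283  14  36 179] [ 15.29050279 300.62011173] [ 0.5108 -0.3898  0.031 ]
[ 19 297  13  12  44] [ 25.18181818 303.06818182] [ 0.5199 -0.3844  0.031 ]
[ 35 297  10   8  42] [ 39.19047619 301.0952381 ] [ 0.5293 -0.3714  0.031 ]
[415 297  27  22  41] [428.12195122 307.6097561 ] [ 0.8155 -0.0961  0.031 ]
[ 35 310  10  21  86] [ 39.84883721 320.93023256] [ 0.5429 -0.3914  0.031 ]
[ 43 333  15  11  59] [ 49.79661017 336.08474576] [ 0.561  -0.3997  0.031 ]
[183 364  38  32 335] [198.8119403  383.73731343] [ 0.7132 -0.332   0.031 ]
0.7618939704737794 0.6036494338692143
```

View pics/f.png

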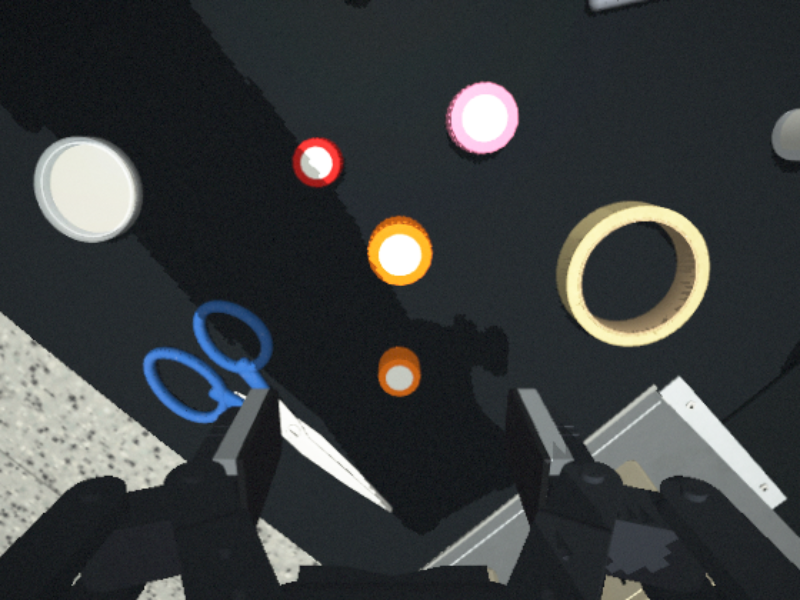

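The wrist view shows the large orange cap at (280,178) native, with red at (222,113) and small orange at (279,264) clear of the finger line. I work out the descent.

Run:
```python
from h import *
go([.6135,-.1078,.06])
```

```text
yaw 2.354 slide [0.0046, 0.0044, 0.1567] rot [-0.0007, -0.0009, 0.0]
```

```bash
python3 -m creep '[{"fingers":0.065,"slide":[0.0046,0.0044,0.05],"rot":[0,0,0]},{"fingers":0.065,"slide":[0.0046,0.0044,0.1],"rot":[0,0,0]},{"fingers":0.065,"slide":[0.0046,0.0044,0.15],"rot":[0,0,0]},{"fingers":0.065,"slide":[0.0046,0.0044,0.15],"rot":[0,0,0]}]'
python3 - <<'E'
from h import *
w=camera('wrist'); cv2.imwrite('pics/g.png',cv2.resize(w['pixels'][:,:,::-1],(800,600)))
hsv=cv2.cvtColor(w['pixels'],cv2.COLOR_RGB2HSV)
m=cv2.inRange(hsv,(0,0,190),(180,80,255))
k,_,st,ce=cv2.connectedComponentsWithStats(m)
for i in range(1,k):
  if 300<st[i][4]<6000 and 200<ce[i][0]<350: print(st[i],ce[i],atz(w,ce[i],.031).round(4))
go([.6135,-.1078,.004])
E
```

```text
t: 7.85
position: [0.6102, -0.1072, 0.0634]
tool_rot: [-1.201, -2.894, 0.003]
force: [-0.6, 0.1, 1.4]
width: 0.76
grasp_force: 0.0
[ 253  235   51   47 1882] [277.87885228 257.81615303] [ 0.6136 -0.1077  0.031 ]
[262 373  31  24 571] [277.18563923 384.60245184] [ 0.6706 -0.1652  0.031 ]
yaw 2.355 slide [-0.001, 0.0007, 0.0623] rot [-0.0021, -0.003, 0.0]
```

View pics/g.png

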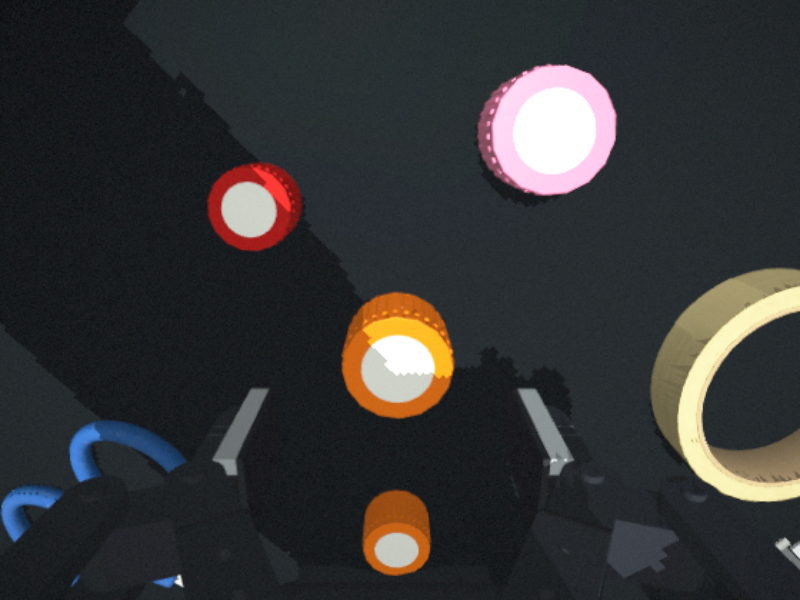

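Cap disc at (278,258) native, centred between the pads and matching the earlier fix (0.6136, -0.1077).

```bash
python3 -m creep '[{"fingers":0.065,"slide":[-0.001,0.0007,0.03],"rot":[0,0,0]},{"fingers":0.065,"slide":[-0.001,0.0007,0.055],"rot":[0,0,0]},{"fingers":0.065,"slide":[-0.001,0.0007,0.062],"rot":[-0.002,-0.003,0]},{"fingers":0.065,"slide":[-0.001,0.0007,0.062],"rot":[-0.002,-0.003,0]},{"fingers":0.03,"slide":[-0.001,0.0007,0.062],"rot":[-0.002,-0.003,0]},{"fingers":0.03,"slide":[-0.001,0.0007,0.062],"rot":[-0.002,-0.003,0]},{"fingers":0.03,"slide":[-0.001,0.0007,0.062],"rot":[-0.002,-0.003,0]},{"fingers":0.03,"slide":[-0.001,0.0007,0.062],"rot":[-0.002,-0.003,0]},{"fingers":0.03,"slide":[-0.001,0.0007,0.062],"rot":[-0.002,-0.003,0]},{"fingers":0.03,"slide":[-0.001,0.0007,0.062],"rot":[-0.002,-0.003,0]}]'
```

```text
t: 9.15
position: [0.6168, -0.1085, 0.0073]
tool_rot: [1.2, 2.896, 0.002]
force: [-0.2, -0.4, 5.8]
width: 0.45
grasp_force: 60.5
```

```bash
python3 -m creep '[{"fingers":0.03,"slide":[0,0,-0.02],"rot":[0,0,0]},{"fingers":0.03,"slide":[0,0,-0.08],"rot":[0,0,0]},{"fingers":0.03,"slide":[0,0,-0.14],"rot":[0,0,0]},{"fingers":0.03,"slide":[0,0,-0.17],"rot":[0,0,0]},{"fingers":0.03,"slide":[0,0,-0.17],"rot":[0,0,0]},{"fingers":0.03,"slide":[0,0,-0.17],"rot":[0,0,0]}]'
python3 - <<'E'
from h import *
w=camera('wrist'); cv2.imwrite('pics/h.png',cv2.resize(w['pixels'][200:,120:440],(800,550))[:,:,::-1])
s=manip.read_state(); print(s['position'],s['tool_rot'],s['force'],s['width'])
Rm=Ro.from_rotvec(s['tool_rot']).as_matrix(); print(Rm.round(4))
hsv=cv2.cvtColor(w['pixels'],cv2.COLOR_RGB2HSV)
m=cv2.inRange(hsv,(8,150,60),(22,255,255)); k,_,st,ce=cv2.connectedComponentsWithStats(m)
print([(st[i].tolist(),ce[i].round(1).tolist()) for i in range(1,k) if st[i][4]>60])
print('TCP px',proj(w,s['position']),'grasp',proj(w,s['position']-Rm[:,2]*.025))
go([.5785,.142,.177])
E
```

```text
t: 9.9
position: [0.6142, -0.108, 0.1748]
tool_rot: [1.202, 2.9, 0.001]
force: [0.1, -0.8, -0.5]
width: 0.454
grasp_force: 60.4
[ 0.61372068 -0.10790948  0.17398013] [1.20228582e+00 2.90087523e+00 3.66685053e-04] [-0.45741225  0.29874339 -0.81593927] 0.4480082415164682
[[-7.068e-01  7.074e-01  1.400e-03]
 [ 7.074e-01  7.068e-01 -3.000e-04]
 [-1.200e-03  8.000e-04 -1.000e+00]]
[([222, 229, 106, 126, 7187], [274.6, 285.0])]
TCP px [272.60042889 281.6398319 ] grasp [272.37389084 314.66462847]
yaw 2.356 slide [0.2017, 0.1517, -0.0032] rot [0.0008, 0.0012, 0.0]
```

View pics/h.png

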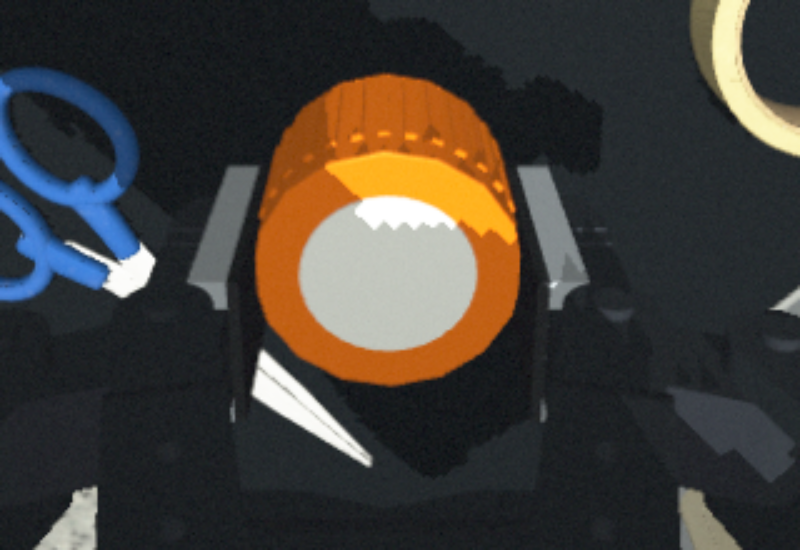

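The cap is held square between the pads (disc centre about (275,309) native). I measure its offset from the tool axis.

Run:
```python
from h import *
w=camera('wrist'); s=manip.read_state(); Rm=Ro.from_rotvec(s['tool_rot']).as_matrix()
hsv=cv2.cvtColor(w['pixels'],cv2.COLOR_RGB2HSV)
m=cv2.inRange(hsv,(0,0,150),(180,90,255)); m[:270]=0;m[345:]=0;m[:,:235]=0;m[:,318:]=0
m2=cv2.inRange(hsv,(8,120,60),(22,255,255))
k,l,st,ce=cv2.connectedComponentsWithStats(m); i=1+np.argmax(st[1:,4]); print(st[i],ce[i])
c,_=cv2.findContours(m2,0,2),0; c=max(c[0],key=cv2.contourArea)
pts=np.argwhere(l==i)[:,::-1]; h=cv2.convexHull(pts.astype(np.int32)); e=cv2.fitEllipse(h); print(e)
zt=s['position'][2]+.027
for uv in(e[0],ce[i]):
    p=atz(w,uv,zt); print(p, 'tool offset',(Rm.T@(p-s['position'])).round(4))
# disc diameter in m
a=atz(w,(e[0][0]-max(e[1])/2,e[0][1]),zt);b=atz(w,(e[0][0]+max(e[1])/2,e[0][1]),zt);print('disc',np.linalg.norm(a-b))
o=m2[e[0][1].__int__()].nonzero()[0];print('cap width',np.linalg.norm(atz(w,(o.min(),e[0][1]),zt)-atz(w,(o.max()+1,e[0][1]),zt)))
```

```text
[ 240  278   71   62 3445] [274.72917271 308.8777939 ]
((274.7026062011719, 308.8716125488281), (61.61555862426758, 70.79884338378906), 89.05584716796875)
[ 0.61100329 -0.10437771  0.20067401] tool offset [ 0.0043  0.0007 -0.027 ]
[ 0.61101179 -0.10437284  0.20067401] tool offset [ 0.0043  0.0007 -0.027 ]
disc 0.025220411639599205
cap width 0.03778855340930089
```

Run:
```python
from h import *
go([.5808,.14,.135])
```

```text
yaw 2.356 slide [0.1985, 0.152, 0.0386] rot [0.0004, 0.0008, 0.0]
```

```bash
python3 -m creep '[{"fingers":0.03,"slide":[0.05,0.038,0],"rot":[0,0,0]},{"fingers":0.03,"slide":[0.09,0.069,0],"rot":[0,0,0]},{"fingers":0.03,"slide":[0.13,0.1,0],"rot":[0,0,0]},{"fingers":0.03,"slide":[0.17,0.13,0],"rot":[0,0,0]},{"fingers":0.03,"slide":[0.1985,0.152,0],"rot":[0,0,0]},{"fingers":0.03,"slide":[0.1985,0.152,0.02],"rot":[0,0,0]},{"fingers":0.03,"slide":[0.1985,0.152,0.0385],"rot":[0,0,0]},{"fingers":0.03,"slide":[0.1985,0.152,0.0385],"rot":[0,0,0]},{"fingers":0.03,"slide":[0.1985,0.152,0.0385],"rot":[0,0,0]}]'
python3 - <<'E'
from h import *
C={n:camera(n) for n in('scene','top','wrist')}
s=manip.read_state(); print(s['position'],s['tool_rot'],s['force'])
a=cv2.resize(C['scene']['pixels'][130:250,150:270],(400,400),interpolation=2)
b=cv2.resize(C['wrist']['pixels'][150:390,140:380],(400,400),interpolation=2)
cv2.imwrite('pics/i.png',np.hstack([a,b])[:,:,::-1])
for n in C:
  hsv=cv2.cvtColor(C[n]['pixels'],cv2.COLOR_RGB2HSV)
  m=cv2.inRange(hsv,(8,150,60),(22,255,255)); k,_,st,ce=cv2.connectedComponentsWithStats(m)
  print(n,[(st[i].tolist(),ce[i].round(1).tolist()) for i in range(1,k) if st[i][4]>60])
w=C['wrist']
print('axis pts wrist', [proj(w,[.5785,.142,z]).round(1) for z in (.013,.083,.12,.155)])
print('scene axis', [proj(C['scene'],[.5785,.142,z]).round(1) for z in (.013,.083,.12,.155)])
E
```

```text
t: 11.12
position: [0.5819, 0.1396, 0.1363]
tool_rot: [1.202, 2.899, 0.0]
force: [-0.3, 0.2, 0.1]
width: 0.449
grasp_force: 60.4
[0.58258741 0.13969585 0.13720911] [1.20158574e+00 2.89791435e+00 2.17622158e-03] [ 0.66030642 -0.06783188  0.15462616]
scene [([195, 154, 17, 22, 116], [199.3, 166.4]), ([357, 227, 16, 19, 185], [364.2, 237.5])]
top [([345, 157, 14, 14, 83], [351.5, 163.8])]
wrist [([222, 230, 106, 125, 5325], [275.6, 288.1])]
axis pts wrist [array([271.6, 195.2]), array([271.1, 228.8]), array([270.7, 256.8]), array([270.1, 296.1])]
scene axis [array([211. , 218.1]), array([207.8, 190.4]), array([206.1, 174.8]), array([204.4, 159.5])]
```

View pics/i.png

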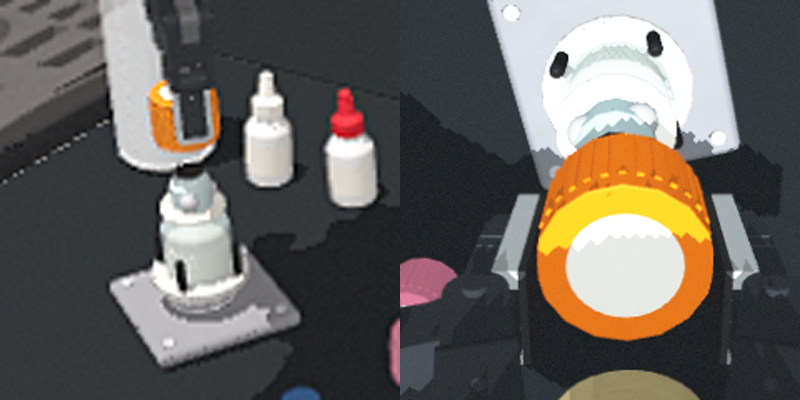

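Scene crop: cap (185,117) hangs over the stopper (188,170), roughly on the vial's axis. Wrist crop: disc at (626,265), collar and neck at about (625,130). I check the sideways alignment numerically.

Run:
```python
from h import *
w=camera('wrist'); g=cv2.cvtColor(w['pixels'],cv2.COLOR_RGB2GRAY)
for t in('seat','nubs','neck_rim','platform'):
    print(t,[(np.round(d['uv'],1).tolist(),round(d['p'],2)) for d in place_of(t,'wrist')])
for r in(180,190,196,202,208,214,220,226,230):
    d=np.abs(np.diff(g[r].astype(int))); i=[(int(j),int(g[r,j+1])-int(g[r,j])) for j in range(215,335) if d[j]>14]; print(r,i)
print('seat axis proj',proj(w,[.5785,.142,.083]),'collar edges',[proj(w,np.array([.5785,.142,.083])+np.array([.707,.707,0])*.0205*k).round(1) for k in(-1,1)])
```

```text
seat [([267.9, 229.5], 0.72)]
nubs [([270.4, 236.3], 0.77)]
neck_rim []Traceback (most recent call last):
  File "<stdin>", line 4, in <module>
ValueError: it knows: blue_vial_center, cap_center, neck_rim, nubs, petri_center, seat, stopper_top
```

Run:
```python
from h import *
w=camera('wrist'); g=cv2.cvtColor(w['pixels'],cv2.COLOR_RGB2GRAY)
for r in(180,190,196,202,208,214,220,226):
    d=np.diff(g[r].astype(int)); print(r,[(int(j),int(d[j])) for j in range(215,335) if abs(d[j])>14])
print([proj(w,np.array([.5785,.142,z])+np.array([.707,.707,0])*q*k).round(1).tolist() for z,q in((.083,.0205),(.026,.03)) for k in(-1,0,1)])
s=camera('scene');m=s['pixels']
cv2.imwrite('pics/j.png',cv2.resize(w['pixels'][140:250,200:350],(800,587),interpolation=2)[:,:,::-1])
```

```text
180 [(259, -15), (282, 27), (287, -73), (288, -95), (289, -26), (297, 193), (308, -46), (309, 25), (332, -34), (333, -84), (334, -27)]
190 [(227, 22), (229, -92), (230, -115), (238, 34), (239, 116), (240, 25), (242, 35), (245, -21), (294, 37), (312, -15), (334, -41)]
196 [(225, 22), (230, -69), (231, -87), (232, -38), (234, 42), (235, 40), (236, 54), (237, 18), (238, 21), (239, 21), (242, -16), (295, -28), (296, -19), (298, 40), (300, 18), (314, -15), (315, -15)]
202 [(224, 22), (302, 19), (315, -19)]
208 [(225, 28), (298, -17), (315, -20)]
214 [(226, 25), (255, -43), (278, 16), (289, -25), (290, 65), (314, -15)]
220 [(228, 17), (245, -36), (246, -23), (255, 15), (256, 29), (281, -18), (283, -31), (284, 50), (293, -30), (294, 59), (311, -16)]
226 [(215, 23), (231, 22), (240, -28), (248, -15), (261, -36), (262, -26), (266, 57), (267, -27), (268, -28), (288, -16), (293, 15), (294, 59), (298, 17), (305, -137), (306, -78), (307, 199)]
[[234.6, 229.2], [271.3, 229.1], [307.9, 229.0], [229.1, 200.5], [271.7, 200.4], [314.3, 200.3]]
```

View pics/j.png

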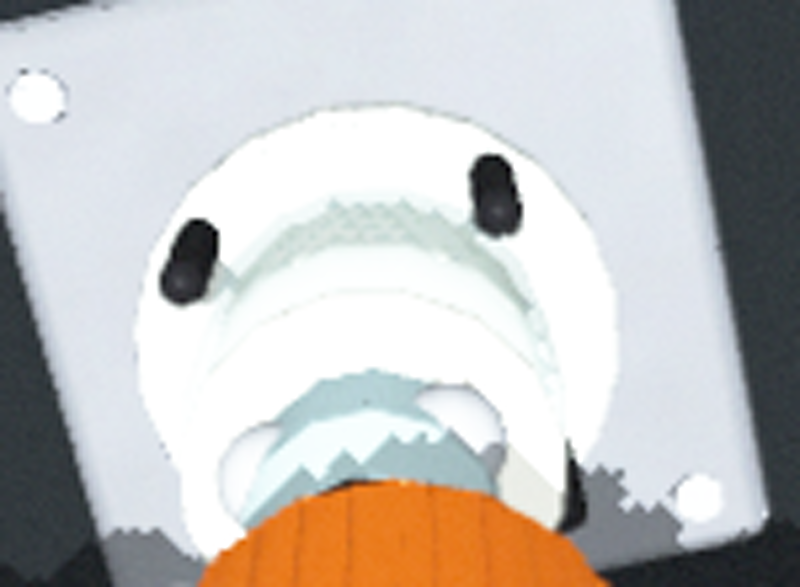

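The collar centre is at about native column 270 and the cap at 275.6. The cap is a little too far along +tool y, so I shift it by -2 mm and descend while reading side forces.

```bash
python3 -m creep '[{"fingers":0.03,"slide":[0,-0.002,0.005],"rot":[0,0,0]},{"fingers":0.03,"slide":[0,-0.002,0.014],"rot":[0,0,0]},{"fingers":0.03,"slide":[0,-0.002,0.022],"rot":[0,0,0]},{"fingers":0.03,"slide":[0,-0.002,0.026],"rot":[0,0,0]},{"fingers":0.03,"slide":[0,-0.002,0.026],"rot":[0,0,0]},{"fingers":0.03,"slide":[0,-0.002,0.026],"rot":[0,0,0]}]'
```

```text
t: 12.32
position: [0.5809, 0.1384, 0.1107]
tool_rot: [1.201, 2.899, 0.001]
force: [0.9, 0.4, -0.8]
width: 0.451
grasp_force: 60.4
```

```bash
python3 -m creep '[{"fingers":0.03,"slide":[0,0,0.002],"rot":[0,0,0]},{"fingers":0.03,"slide":[0,0,0.004],"rot":[0,0,0]},{"fingers":0.03,"slide":[0,0,0.004],"rot":[0,0,0]},{"fingers":0.03,"slide":[0,0,0.004],"rot":[0,0,0]}]'
python3 - <<'E'
from h import *
L=[]
for _ in range(4): w=camera('wrist'); L.append(np.r_[manip.read_state()['position'],manip.read_state()['force'],manip.read_state()['wrist_torque']])
print(np.mean(L,0).round(4))
E
```

```text
t: 12.82
position: [0.5807, 0.1383, 0.1065]
tool_rot: [1.201, 2.899, 0.001]
force: [-0.2, 0.9, 0.4]
width: 0.454
grasp_force: 60.4
[ 0.5808  0.1383  0.1066 -0.4408 -0.4076 -0.4621  0.0055  0.0213 -0.004 ]
```

```bash
python3 -m creep '[{"fingers":0.03,"slide":[0,0,0.0015],"rot":[0,0,0]},{"fingers":0.03,"slide":[0,0,0.003],"rot":[0,0,0]},{"fingers":0.03,"slide":[0,0,0.003],"rot":[0,0,0]},{"fingers":0.03,"slide":[0,0,0.003],"rot":[0,0,0]}]'
python3 -m creep '[{"fingers":0.03,"slide":[0,0,0.0015],"rot":[0,0,0]},{"fingers":0.03,"slide":[0,0,0.003],"rot":[0,0,0]},{"fingers":0.03,"slide":[0,0,0.003],"rot":[0,0,0]},{"fingers":0.03,"slide":[0,0,0.003],"rot":[0,0,0]}]'
```

```text
t: 13.52
position: [0.5807, 0.1383, 0.1035]
tool_rot: [1.201, 2.899, 0.001]
force: [-0.8, -0.2, -0.7]
width: 0.453
grasp_force: 60.4
t: 14.02
position: [0.5806, 0.1384, 0.1006]
tool_rot: [1.201, 2.899, 0.001]
force: [-1.3, 0.1, 2.0]
width: 0.448
grasp_force: 60.7
```

```bash
python3 -m creep '[{"fingers":0.03,"slide":[0,0,0.001],"rot":[0,0,0]},{"fingers":0.03,"slide":[0,0,0.002],"rot":[0,0,0]},{"fingers":0.03,"slide":[0,0,0.002],"rot":[0,0,0]}]'
python3 - <<'E'
from h import *
L=[]
for _ in range(3): w=camera('wrist'); s=manip.read_state(); L.append(np.r_[s['position'],s['force'],s['wrist_torque']])
print(np.mean(L,0).round(4))
E
```

```text
t: 14.4
position: [0.5807, 0.1385, 0.0987]
tool_rot: [1.201, 2.899, 0.002]
force: [-1.9, 0.1, 6.4]
width: 0.449
grasp_force: 61.1
[ 0.5807  0.1385  0.0988 -2.8333  0.1443  5.2191  0.0769  0.6176  0.0291]
```

```bash
python3 -m creep '[{"fingers":0.03,"slide":[0.0007,-0.0007,0],"rot":[0,0,0]},{"fingers":0.03,"slide":[0.0007,-0.0007,0],"rot":[0,0,0]},{"fingers":0.03,"slide":[0.0007,-0.0007,0.001],"rot":[0,0,0]},{"fingers":0.03,"slide":[0.0007,-0.0007,0.001],"rot":[0,0,0]}]'
python3 - <<'E'
from h import *
L=[]
for _ in range(3): w=camera('wrist'); s=manip.read_state(); L.append(np.r_[s['position'],s['force'],s['wrist_torque']])
print(np.mean(L,0).round(4))
E
```

```text
t: 15.05
position: [0.58, 0.1387, 0.0978]
tool_rot: [1.201, 2.899, 0.002]
force: [-2.6, 1.7, 6.4]
width: 0.451
grasp_force: 61.1
[ 0.58    0.1387  0.0979 -2.0455  1.1224  5.8839  0.221   0.5465 -0.032 ]
```

```bash
python3 -m creep '[{"fingers":0.03,"slide":[0.0011,-0.0004,0],"rot":[0,0,0]},{"fingers":0.03,"slide":[0.0011,-0.0004,0.001],"rot":[0,0,0]},{"fingers":0.03,"slide":[0.0011,-0.0004,0.002],"rot":[0,0,0]},{"fingers":0.03,"slide":[0.0011,-0.0004,0.002],"rot":[0,0,0]}]'
python3 - <<'E'
from h import *
L=[]
for _ in range(3): w=camera('wrist'); s=manip.read_state(); L.append(np.r_[s['position'],s['force'],s['wrist_torque']])
print(np.mean(L,0).round(4))
E
```

```text
t: 15.7
position: [0.5798, 0.1389, 0.0963]
tool_rot: [1.201, 2.897, 0.003]
force: [-0.8, -0.0, 6.1]
width: 0.446
grasp_force: 61.2
[ 5.7970e-01  1.3890e-01  9.6200e-02 -7.5290e-01 -3.3840e-01  6.5797e+00
  1.0000e-03  2.0680e-01 -2.2200e-02]
```

```bash
python3 -m creep '[{"fingers":0.03,"slide":[0,0,0.001],"rot":[0,0,0]},{"fingers":0.03,"slide":[0,0,0.002],"rot":[0,0,0]},{"fingers":0.03,"slide":[0,0,0.002],"rot":[0,0,0]}]'
python3 -m creep '[{"fingers":0.03,"slide":[0,0,0.001],"rot":[0,0,0]},{"fingers":0.03,"slide":[0,0,0.002],"rot":[0,0,0]},{"fingers":0.03,"slide":[0,0,0.002],"rot":[0,0,0]}]'
```

```text
t: 16.23
position: [0.5785, 0.1387, 0.0923]
tool_rot: [1.202, 2.9, 0.0]
force: [3.5, 0.9, -7.6]
width: 0.452
grasp_force: 60.9
t: 16.6
position: [0.5786, 0.1387, 0.0915]
tool_rot: [1.202, 2.899, 0.001]
force: [0.4, 0.2, -3.1]
width: 0.449
grasp_force: 61.2
```

The cap clicked: the force reversed and the nubs are drawing it down. I follow it to the collar and keep pressing.

```bash
python3 -m creep '[{"fingers":0.03,"slide":[0,0,0.0015],"rot":[0,0,0]},{"fingers":0.03,"slide":[0,0,0.003],"rot":[0,0,0]},{"fingers":0.03,"slide":[0,0,0.003],"rot":[0,0,0]},{"fingers":0.03,"slide":[0,0,0.003],"rot":[0,0,0]}]'
python3 -m creep '[{"fingers":0.03,"slide":[0,0,0.0015],"rot":[0,0,0]},{"fingers":0.03,"slide":[0,0,0.003],"rot":[0,0,0]},{"fingers":0.03,"slide":[0,0,0.003],"rot":[0,0,0]},{"fingers":0.03,"slide":[0,0,0.003],"rot":[0,0,0]}]'
```

```text
t: 17.1
position: [0.5787, 0.1388, 0.0888]
tool_rot: [1.201, 2.899, 0.001]
force: [-0.5, -0.3, 3.7]
width: 0.449
grasp_force: 61.9
t: 17.6
position: [0.5788, 0.1388, 0.0862]
tool_rot: [1.201, 2.899, 0.001]
force: [-4.1, -0.2, 8.2]
width: 0.45
grasp_force: 62.4
```

```bash
python3 -m creep '[{"fingers":0.03,"slide":[0.0005,-0.0005,0.0012],"rot":[0,0,0]},{"fingers":0.03,"slide":[0.0005,-0.0005,0.0024],"rot":[0,0,0]},{"fingers":0.03,"slide":[0.0005,-0.0005,0.0034],"rot":[0,0,0]},{"fingers":0.03,"slide":[0.0005,-0.0005,0.0034],"rot":[0,0,0]},{"fingers":0.03,"slide":[0.0005,-0.0005,0.0034],"rot":[0,0,0]}]'
python3 - <<'E'
from h import *
L=[]
for _ in range(4):
  w=camera('wrist'); s=manip.read_state(); L.append(np.r_[s['position'],s['force'],s['wrist_torque']])
print(np.mean(L,0).round(4))
t=camera('scene'); cv2.imwrite('pics/k.png',np.hstack([cv2.resize(t['pixels'][130:250,150:270],(400,400),interpolation=2),cv2.resize(w['pixels'][150:390,140:380],(400,400),interpolation=2)])[:,:,::-1])
for n in('petri_center','blue_vial_center'): print(n,place_of(n,'scene')[:1])
E
```

```text
t: 18.23
position: [0.5788, 0.1387, 0.0837]
tool_rot: [1.201, 2.897, 0.002]
force: [-3.2, -1.9, 13.0]
width: 0.451
grasp_force: 63.0
[ 5.78800e-01  1.38800e-01  8.37000e-02 -3.60150e+00 -1.01840e+00
  1.31867e+01 -3.83200e-01  8.71000e-01  3.40000e-03]
petri_center [{'uv': [340.5, 322.5], 'p': 0.7}]
blue_vial_center [{'uv': [239.3, 261.3], 'p': 0.72}]
```

```bash
python3 -c "
from rig import hand_in
print(hand_in())"
```

```text
the job is handed in; nothing more can be done
None
```

I pressed the stopper home, then snapped the cap on, and handed in with the arm still pressing the cap at about 13 N, which puts the platform about 6 mm down. I judged the click and flush seat from force and height readings, not a final picture. The petri dish and blue-capped vial were still in place within detection error.

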